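Fit the extraction nozzle and aim it at the wheel

ROBOT

A 7-joint arm with a two-finger parallel gripper is mounted at the origin on the work surface. World frame = base frame: x ahead of the robot, y to its left, z up, the work surface at z = 0. Lengths are in m, angles in degrees, forces in N, time in s.
With the tool pointing down it reaches from about 0.4 to 0.875 m from the base axis. Payload 6.5 kg.
Tool frame: the origin (TCP) lies at the very end of the fingers, on their centre line; the grasp point (between the pads) lies 19 mm behind it; z points along the fingers, y is the line along which they close (so a half turn about z gives the same grasp; the last joint's range is limited). The gripper opens to 85 mm and grips with 20 to 120 N. Pads are 22 mm wide; open, the fingers measure 114 mm over their backs; the gripper's body (76 mm by 85 mm) begins 54 mm behind the grasp point. The pads swing forward as they close: fully open they stand 13 mm farther back than shut.
Start: joints at [65.821, 30.733, -0.252, 88.115, 0.149, 61.152, -4.079], TCP at [0.226, -0.609, 0.231] pointing down, gripper open.
Joint ranges: [-154.64, 154.64], [-21.42, 123.67], [-72.66, 72.17], [13.99, 137.28], [-74.86, 254.86], [10.95, 109.41], [-158.01, 158.01]. Speed limits (degrees/s): [136.94, 136.94, 180, 180, 180, 180, 180].

INTERFACE

Orientations are given as a 3x3 rotation matrix whose columns are the frame's x, y, z axes.
In Python, from plant import robot gives the robot as it stands. The module is installed in compiled form; this text tells all that it offers.
- The arm moves only by the shell command python3 -m crank 'ROWS' [FORCE]. ROWS is JSON, a list that holds one entry, the list of rows, each a list of 7 numbers: the turn, a rotation vector about the tool's x, y, z in rad, then the shift along the tool's x, y, z in mm, then the closure, from -1 (fully open) to 1 (shut). In form: [[[wx, wy, wz, dx, dy, dz, grip], ...]]. A call has 1 to 8 rows; each row is the pose to reach, as a shift and turn from the pose commanded when the call began, along the tool's axes at that moment; what a row does not reach only later rows make up. A row lasts 1/10 s, in which the tool goes at most 50 mm and 8.59 degrees, less where a joint would pass 70% of its speed; a pose out of reach is approached as far as the arm can. A call with a gripper value outside its range is refused whole. The fingers move at their own pace and stop on an object; FORCE is the grip in N (left out, the last holds). Time passes only in rows, so rows that repeat a pose let the fingers close. It gives the time, the measured TCP pose, the force, the opening and the grip force at its end, in the units of the state.
- robot.get_state(): the state, without advancing time (a new reading comes with each control period).
- robot.camera(name): name is "scene" or "top" or "wrist"; returns (picture, depth): 384x512x3 uint8, red, green, blue; 384x512 float32, m along the optical axis (not along the pixel's ray), 0 where there is no reading.
- robot.camera_model(name): a dict with "K" (3x3 intrinsics, pixels), "origin" and "rotation" of the camera in the world. Camera axes: x right, y up, looking along -z (the intrinsics and any distortion apply to the point x, -y, -z); pixel columns grow to the right and rows downward; lengths in m; the calibration is good to about 2 mm. A picture is of the moment at which its call begins: read the wrist's pose just before it. camera_model takes no time and is no camera call; for the wrist camera it gives the pose at the moment of the call.
- robot.close_job(): hands the job in; it is judged then, once.
The state is a dict: "time_s": time; "joint_positions": joint angles; "joint_velocities": joint speeds; "joint_efforts": joint torques, N m; "tool_pos": TCP position; "tcp_rot": TCP orientation; "force": force on the tool from outside, world axes, zero at the start; "wrist_torque": the same for the moment, N m; "opening": finger opening in m; "gripper_force": force on a finger pad.
Only numpy, scipy, OpenCV 4.12 (cv2) and the standard library are available. Lean on these libraries where they do the work, as an engineer would, in place of code of your own. Each camera call takes 0.05 s, during which the arm holds its last target. There are 200 camera calls.

TASK

Take the green-headed suction nozzle with the flat mouth and slide its tube gently down over the bench extraction spigot until it sits on the collar, then turn it, without forcing, until the spigot's red spring button pops out through the hole in the tube. Then use the locked nozzle to swing the stiff spigot round until the mouth points at the middle of the bench grinder's cup wheel, and let go. Leave the other things on the bench where they are.

Things in the scene. Friction and masses are not known exactly. Their poses are not given: they have to be found in the camera images.
- nozzle_grip (a point): suction nozzle, standing on its tube: middle of its green square head, on the tube's axis, 97 mm above the tube's lower end. z up along the tube, x the way the mouth points. Head 48 mm long (x), 46 mm wide (y: two parallel flats to grip) and 46 mm high; the flat mouth reaches ahead to x = 110 mm and is 78 mm wide. About 0.3 kg, varies
- nozzle_hole (a point): middle of the button hole (12 mm across) in the nozzle's aluminium tube, on the tube's outside under the mouth (+x side), 52 mm below the head's middle and 45 mm above the tube's lower end. Tube 50 mm outside, bore 44.4 mm; the lower end is belled, 59 mm inside at the lip (66 mm outside), narrowing to the bore 14 mm up
- outlet_mid (a point): extraction outlet, fixed upright: on its axis, top of the grey clamp, 54 mm above the bench; z up, x roughly away from the robot. A dark depth collar (68 mm across) stands out of it; its top, the stop for the tube's lower end, is 8 to 34 mm above this point, differs each time and is not measured: feel for it. A push of 10 to 15 N is enough; forced (90 N), it slips down
- outlet_foot (a point): foot of the outlet on its axis, at bench level. The steel spigot rises 68 mm from the collar's top: 42 mm across, nose tapered to 31 mm. It turns stiffly on this axis: it stays under the light rub of a loose tube and turns at about 0.26 N m when the button is locked in the hole; free to turn clockwise (from above) past the wheel, and 0.4 rad anticlockwise
- button (a joint): how far the spigot's red button (9 mm across, 7.5 mm proud, middle 45 mm above the collar's top, hole play 1.5 mm each way) is pressed in, m: 0 out, 0.0035 to 0.006 under the bore, 0 again when popped through the hole. The bell rides over it at 6 to 10 N. At the start it looks along the outlet's +x within 0.26 rad either side, not measured: search by turning
- wheel_face (a point): middle of the open face of the white cup wheel (100 mm across) on the fixed green bench grinder, 165 mm above the bench. Seen from above it lies clockwise of the button's starting direction, by 0.3 to 1.8 rad, and 0.2 to 0.37 m from the outlet
- round_hood_mid (a point): bystander: a black round pick-up hood standing on the bench, tube 50 mm and rim 88 mm across, 112 mm tall, without a hole; the point is half-way up. Not to be used
- spare_wheel: bystander: a red-brown grinding wheel lying flat, 124 mm across, 20 mm thick; origin under its middle
- spanner: bystander: a steel spanner lying flat, about 0.18 m long; origin in its middle on the bench
- bench_brush: bystander: a bench brush lying flat; origin in its middle on the bench
- oil_bottle: bystander: a yellow bottle, 56 mm across, 150 mm tall; origin under its middle
- dresser: bystander: a wheel dresser, a dark steel bar 100 x 14 x 14 mm; origin under its middle

How it is judged:
By the outcome, as a careful person would: the job done as asked, in the order asked, and still so for the second after the job is handed in, with the robot touching nothing.
It also fails if it takes over 67 s, if anything falls off the work surface, if the arm or the gripper's body presses on something with over 40 N, if the wrist force passes 120 N, or if a joint passes its speed limit or range.

## Working session

There is one attempt and no reset: what is moved stays moved. The work goes in short steps, Python scripts to look and compute and a shell command to move; the robot and the scene stay as the last step left them, time stands still between calls to the robot, and variables do not carry over. Pictures are saved under pics/ and viewed, at most 10 in all, crops included, and the job is handed in when it is done.

```bash
mkdir -p pics
cat > h.py <<'E'
import numpy as np, cv2
from plant import robot
def snap(n,tag):
    m=robot.camera_model(n); p,d=robot.camera(n)
    cv2.imwrite(f'pics/{tag}.png',p[:,:,::-1]); np.savez(f'{tag}.npz',p=p,d=d,K=m['K'],o=m['origin'],R=m['rotation'])
def cloud(tag):
    z=np.load(tag+'.npz'); K=z['K'];d=z['d'];v,u=np.mgrid[:d.shape[0],:d.shape[1]]
    P=np.stack([(u-K[0,2])/K[0,0]*d,-(v-K[1,2])/K[1,1]*d,-d],-1)
    return P@z['R'].T+z['o'],z['p'],d
E
python3 - <<'E'
from h import *
snap('scene','s0');snap('top','t0')
a=cv2.imread('pics/s0.png');b=cv2.imread('pics/t0.png')
s=robot.get_state();print(s['tool_pos'],s['tcp_rot'],s['force'],s['time_s'])
for n in('scene','top','wrist'):
  m=robot.camera_model(n);print(n,m)
E
```

```text
[ 0.22622796 -0.60876486  0.23051346] [[ 9.37332284e-01  3.48436177e-01 -6.47737225e-04]
 [ 3.48436759e-01 -9.37331242e-01  1.40275686e-03]
 [-1.18373100e-04 -1.54054475e-03 -9.99998806e-01]] [-1.04422156 -0.70760362 -0.18064573] 0.1
scene {'K': array([[390.74632019,   0.        , 256.04924232],
       [  0.        , 390.74632019, 189.50393932],
       [  0.        ,   0.        ,   1.        ]]), 'origin': array([1.17779129, 0.09654125, 1.02540365]), 'rotation': array([[-0.20339581, -0.78717821,  0.58222042],
       [ 0.978979  , -0.15429124,  0.13339539],
       [-0.01517443,  0.59711362,  0.80201313]])}
top {'K': array([[491.99239945,   0.        , 263.49788217],
       [  0.        , 491.99239945, 196.55397973],
       [  0.        ,   0.        ,   1.        ]]), 'origin': array([ 0.29527815, -0.02635898,  1.33576916]), 'rotation': array([[-1.20691649e-01,  9.72511363e-01, -1.99136069e-01],
       [-9.92690023e-01, -1.18195549e-01,  2.44198912e-02],
       [ 2.11624685e-04,  2.00627666e-01,  9.79667543e-01]])}
wrist {'K': array([[313.49064883,   0.        , 260.25111319],
       [  0.        , 313.49064883, 186.14795215],
       [  0.        ,   0.        ,   1.        ]]), 'origin': array([ 0.28807379, -0.58594013,  0.37158399]), 'rotation': array([[ 0.34815435,  0.90430569,  0.24702179],
       [-0.9374365 ,  0.33617818,  0.09053755],
       [-0.00116972, -0.26308828,  0.96477106]])}
```

View pics/s0.png

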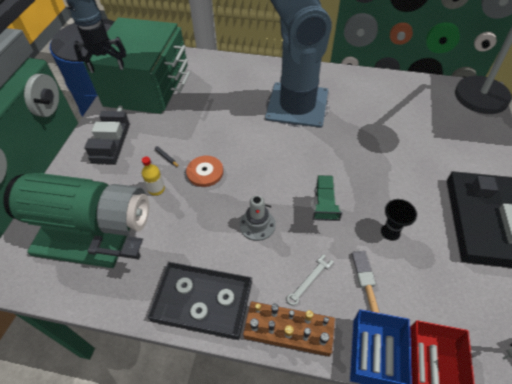

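View pics/t0.png

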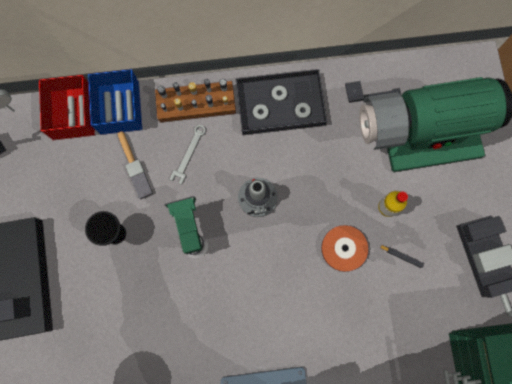

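The nozzle's head is at top px (190,240) with the mouth at (182,205), pointing away from the robot. The spigot is at (258,188) and the white wheel at (368,122), facing left.

Run:
```python
from h import *
P,p,d=cloud('t0'); 
def show(name,u0,u1,v0,v1,f):
    q=P[v0:v1,u0:u1].reshape(-1,3);c=p[v0:v1,u0:u1].reshape(-1,3).astype(int);k=f(q,c)&(d[v0:v1,u0:u1].ravel()>0);q=q[k]
    print(name,len(q),q.mean(0).round(4),np.median(q,0).round(4),q.min(0).round(3),q.max(0).round(3));return q
g=lambda q,c:(c[:,1]>c[:,0]*1.25)&(q[:,2]>.03)
q=show('noz',160,212,190,260,g)
print(cv2.minAreaRect((q[:,:2]*1000).astype(np.float32)))
for z in(.06,.08,.09,.1,.11,.115):
    k=abs(q[:,2]-z)<.005; 
    if k.sum(): print(z,k.sum(),q[k].min(0).round(3),q[k].max(0).round(3))
t=q[q[:,2]>.112]; r=cv2.minAreaRect((t[:,:2]*1000).astype(np.float32));print('top',r,len(t))
m=q[(q[:,0]>q[:,0].max()-.03)];print('mouth',cv2.minAreaRect((m[:,:2]*1000).astype(np.float32)),m[:,2].min(),m[:,2].max())
q=show('spig',235,282,170,220,lambda q,c:q[:,2]>.1)
for z in np.arange(.05,.17,.01):
    a=P[165:225,230:290].reshape(-1,3);k=abs(a[:,2]-z)<.005;
    if k.sum()>4: print('sp',z.round(3),k.sum(),a[k].min(0).round(3),a[k].max(0).round(3), [round(float(x)/1000,4) for x in (lambda r:(*r[0],r[1]))(cv2.minEnclosingCircle((a[k][:,:2]*1000).astype(np.float32)))])
S,sp,sd=cloud('s0')
w=S[185:235,120:155].reshape(-1,3);c=sp[185:235,120:155].reshape(-1,3).astype(int)
k=(c.min(1)>140)&(w[:,2]>.1);w=w[k];print('wheel',len(w),w.mean(0),w.min(0),w.max(0))
cr=sp[170:245,225:290,::-1];cw=sp[180:255,90:155,::-1];ct=p[165:225,232:284,::-1];cn=p[190:260,155:216,::-1]
cv2.imwrite('pics/c0.png',np.hstack([cv2.resize(x,(390,450),interpolation=2) for x in(cr,cw)]))
```

```text
noz 1104 [0.4973 0.1449 0.1155] [0.4992 0.1438 0.1162] [0.427 0.114 0.076] [0.563 0.19  0.127]
((493.801513671875, 146.0126495361328), (131.572021484375, 71.49615478515625), 7.832316875457764)
0.08 10 [0.431 0.122 0.076] [0.549 0.182 0.085]
0.09 14 [0.428 0.114 0.086] [0.546 0.182 0.095]
0.1 25 [0.428 0.114 0.096] [0.561 0.145 0.105]
0.11 380 [0.427 0.114 0.105] [0.563 0.188 0.115]
0.115 837 [0.427 0.114 0.11 ] [0.563 0.19  0.12 ]
top ((493.7018737792969, 146.7371063232422), (131.572021484375, 70.03360748291016), 7.832316875457764) 952
mouth ((545.2948608398438, 153.095947265625), (27.615671157836914, 71.49615478515625), 7.832318305969238) 0.08063323234539843 0.12323869420709976
spig 245 [ 0.5639 -0.0425  0.1296] [ 0.5633 -0.0422  0.1323] [ 0.546 -0.063  0.101] [ 0.593 -0.022  0.143]
sp 0.05 114 [ 0.516 -0.08   0.045] [ 0.602 -0.005  0.055] [0.5585, -0.0391, 0.0474]
sp 0.06 125 [ 0.516 -0.08   0.055] [ 0.602 -0.007  0.065] [0.559, -0.0425, 0.0443]
sp 0.07 170 [ 0.534 -0.075  0.065] [ 0.595 -0.01   0.075] [0.5662, -0.0427, 0.0337]
sp 0.08 10 [ 0.547 -0.056  0.075] [ 0.556 -0.026  0.085] [0.5536, -0.041, 0.0156]
sp 0.09 13 [ 0.546 -0.063  0.086] [ 0.563 -0.024  0.095] [0.5617, -0.0434, 0.0199]
sp 0.1 11 [ 0.546 -0.063  0.096] [ 0.564 -0.024  0.104] [0.5617, -0.0435, 0.0197]
sp 0.11 16 [ 0.546 -0.063  0.105] [ 0.593 -0.026  0.115] [0.5697, -0.041, 0.0241]
sp 0.12 20 [ 0.546 -0.063  0.115] [ 0.592 -0.022  0.125] [0.5689, -0.0411, 0.0233]
sp 0.13 139 [ 0.546 -0.063  0.125] [ 0.585 -0.023  0.135] [0.5666, -0.0429, 0.0208]
sp 0.14 63 [ 0.551 -0.056  0.135] [ 0.581 -0.028  0.143] [0.5656, -0.0405, 0.0163]
wheel 409 [ 0.69499164 -0.3293085   0.18704239] [ 0.63558763 -0.35133961  0.1152594 ] [1.17779129 0.09654125 1.02540365]
```

View pics/c0.png

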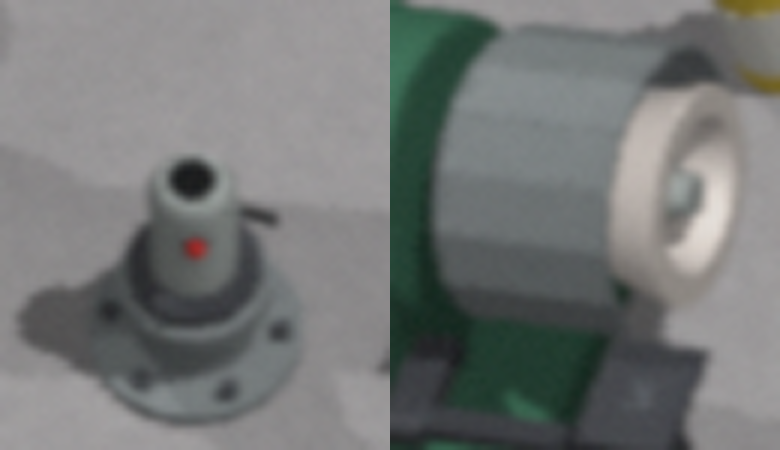

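```bash
cat >> h.py <<'E'
from scipy.spatial.transform import Rotation as Rn
def go(x,y,z,yaw):
    "shift/turn from measured pose to tool-down pose"
    s=robot.get_state();R=np.array(s['tcp_rot']);a=np.radians(yaw)
    T=np.array([[np.cos(a),np.sin(a),0],[np.sin(a),-np.cos(a),0],[0,0,-1.]])
    print('t',round(s['time_s'],2),'pos',np.round(s['tool_pos'],4),'yaw',np.degrees(np.arctan2(R[1,0],R[0,0])).round(2),'F',np.round(s['force'],1),'M',np.round(s['wrist_torque'],2),'j',np.round(s['joint_positions'],0))
    print('rotvec',Rn.from_matrix(R.T@T).as_rotvec().round(4),'shift mm',(R.T@(np.array([x,y,z])-s['tool_pos'])*1000).round(1))
E
python3 - <<'E'
from h import *
z=np.load('s0.npz');K=z['K']
def ray(u,v): 
    r=z['R']@np.array([(u-K[0,2])/K[0,0],-(v-K[1,2])/K[1,1],-1]);return z['o'],r/np.linalg.norm(r)
o,r=ray(257.5,211.3); c=np.array([.566,-.042])
# intersect with cylinder r=.025
b=o[:2]-c;A=r[:2]@r[:2];B=b@r[:2];C=b@b-.025**2;t=(-B-np.sqrt(B*B-A*C))/A;p=o+t*r
print('button',p,np.degrees(np.arctan2(*(p[:2]-c)[::-1])))
S,sp,sd=cloud('s0')
w=S[190:235,125:155];c=sp[190:235,125:155].astype(int);k=(c.min(2)>135)&(c.max(2)-c.min(2)<45)&(w[...,2]>.1)&(w[...,0]<1)&(w[...,1]>-.36)
q=w[k];print(len(q),q.min(0),q.max(0),np.median(q,0))
# rim front plane: svd ransac
rng=np.random.default_rng(0);best=0
for _ in range(3000):
    a=q[rng.choice(len(q),3,replace=False)];n=np.cross(a[1]-a[0],a[2]-a[0]);L=np.linalg.norm(n)
    if L<3e-4: continue
    n/=L; 
    if abs(n[2])>.12: continue
    i=abs((q-a[0])@n)<.002
    if i.sum()>best: best=i.sum();bi=i;bn=n
f=q[bi];print(best,bn,f.mean(0),f.min(0),f.max(0),(f.min(0)+f.max(0))/2)
for u,v in((141,211.5),(140.5,212.5)):
    o,r=ray(u,v);t=((f.mean(0)-o)@bn)/(r@bn);print('face',o+t*r)
go(.4512,.1402,.25,187.8)
E
```

```text
button [ 0.59014839 -0.03553044  0.11474898] 14.99781615783184
462 [ 0.63558763 -0.35133961  0.1152594 ] [ 0.72984892 -0.32516733  0.23134523] [ 0.68799007 -0.33409474  0.1782037 ]
159 [ 0.0407739  -0.99916233 -0.00348376] [ 0.68381701 -0.328463    0.16249626] [ 0.63558763 -0.3316946   0.1152594 ] [ 0.72984892 -0.32516733  0.2157327 ] [ 0.68271828 -0.32843096  0.16549605]
face [ 0.68588954 -0.32840498  0.17011112]
face [ 0.68940832 -0.32826316  0.17062021]
t 0.1 pos [ 0.2262 -0.6088  0.2305] yaw 20.39 F [-1.  -0.7 -0.2] M [-0.03 -0.03 -0.04] j [66. 31. -0. 88.  0. 61. -4.]
rotvec [-4.0000e-04 -2.2000e-03 -2.9218e+00] shift mm [ 471.8 -623.7  -18.6]
```

```bash
python3 -m crank '[[[0,0,0,30,-40,-20,-1],[0,0,0,60,-80,-20,-1],[0,0,0,90,-120,-20,-1],[0,0,0,120,-160,-20,-1],[0,0,0,150,-200,-20,-1],[0,0,0,180,-240,-20,-1],[0,0,0,210,-280,-20,-1],[0,0,0,240,-317,-20,-1]]]'
python3 -m crank '[[[0,0,0,30,-40,0,-1],[0,0,0,60,-80,0,-1],[0,0,0,90,-120,0,-1],[0,0,0,120,-160,0,-1],[0,0,0,150,-200,0,-1],[0,0,0,180,-240,0,-1],[0,0,0,210,-280,0,-1],[0,0,0,232,-307,0,-1]]]'
python3 -m crank '[[[0,0,-1.1,0,0,0,-1],[0,0,-1.1,0,0,0,-1],[0,0,-1.1,0,0,0,-1],[0,0,-1.1,0,0,0,-1],[0,0,-1.1,0,0,0,-1],[0,0,-1.1,0,0,0,-1],[0,0,-1.1,0,0,0,-1],[0,0,-1.1,0,0,0,-1]]]'
python3 -m crank '[[[0,0,-1.1,0,0,0,-1],[0,0,-1.1,0,0,0,-1],[0,0,-1.1,0,0,0,-1],[0,0,-1.1,0,0,0,-1],[0,0,-1.1,0,0,0,-1],[0,0,-1.1,0,0,0,-1],[0,0,-1.1,0,0,0,-1],[0,0,-1.1,0,0,0,-1]]]'
python3 -c "
from h import *
go(.4512,.1402,.25,187.8)
snap('wrist','w0')"
```

```text
time_s: 0.9
tool_pos: [0.3403, -0.2277, 0.2512]
tcp_rot: [[0.937, 0.348, -0.0], [0.348, -0.937, -0.0], [-0.0, 0.0, -1.0]]
force: [1.3, 0.1, 0.7]
opening: 0.0854
gripper_force: 0.0
time_s: 1.7
tool_pos: [0.4511, 0.1425, 0.2513]
tcp_rot: [[0.936, 0.351, 0.0], [0.351, -0.936, 0.001], [0.001, -0.001, -1.0]]
force: [0.4, -0.7, 0.6]
opening: 0.085
gripper_force: 0.0
time_s: 2.5
tool_pos: [0.4508, 0.1387, 0.251]
tcp_rot: [[0.11, 0.994, -0.001], [0.994, -0.11, -0.0], [-0.0, -0.001, -1.0]]
force: [0.2, -0.4, -0.1]
opening: 0.0854
gripper_force: 0.0
time_s: 3.3
tool_pos: [0.4508, 0.1386, 0.251]
tcp_rot: [[-0.836, 0.549, -0.001], [0.549, 0.836, -0.0], [0.001, -0.0, -1.0]]
force: [-0.8, 0.4, -0.5]
opening: 0.0855
gripper_force: 0.0
t 3.3 pos [0.4508 0.1386 0.251 ] yaw 146.7 F [-0.8  0.4 -0.5] M [-0.04 -0.01 -0.01] j [ 24.  20. -56. 111.  20.  59.  16.]
rotvec [-3.000e-04 -7.000e-04 -7.172e-01] shift mm [0.6 1.5 1. ]
```

View pics/w0.png

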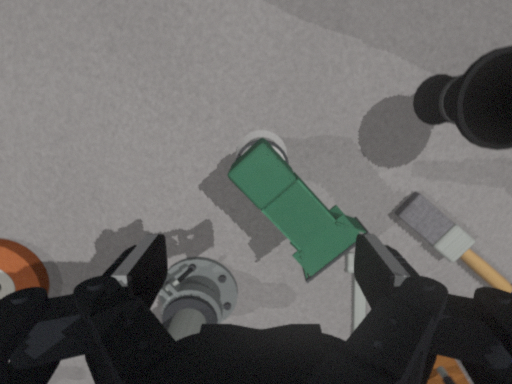

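The wrist view shows the nozzle's head around px (265,170) and its mouth at (330,240). Next I'll measure it at close range.

Run:
```python
from h import *
P,p,d=cloud('w0');c=p.astype(int)
k=(c[...,1]>c[...,0]*1.4)&(P[...,2]>.06)&(d>0);k[290:]=0;k[:,380:]=0
q=P[k];z=q[:,2];print(len(q),np.histogram(z,np.arange(.06,.135,.005)))
# head: top plane; along-axis bins
for zz in(.112,):
  t=q[z>zz];r=cv2.minAreaRect((t[:,:2]*1000).astype(np.float32));print(r,cv2.boxPoints(r).round(1))
a=np.radians(7.8)
for yawd in (6,7,8,9,10):
  a=np.radians(yawd);n=np.array([-np.sin(a),np.cos(a)]);x=np.array([np.cos(a),np.sin(a)])
  s=t[:,:2]@x;h=t[(s<s.min()+.044)];l=h[:,:2]@n;s0=s.min()
  # side edges per slice
  e=[((l[(h[:,:2]@x>s0+i*.004+.004)&(h[:,:2]@x<s0+i*.004+.008)]).min()*1e3,(l[(h[:,:2]@x>s0+i*.004+.004)&(h[:,:2]@x<s0+i*.004+.008)]).max()*1e3) for i in range(9)]
  e=np.array(e);print(yawd,s0,np.polyfit(np.arange(9)*4,e,1)[0].round(3),e.mean(0).round(1), ((s0+.024)*x+e.mean()/1e3*n).round(4))
```

```text
7407 (array([   0,    0,    0,    0,   73,   30,   44,   49,   59,   73, 3670,
       3304,   26,    0,    0]), array([0.06 , 0.065, 0.07 , 0.075, 0.08 , 0.085, 0.09 , 0.095, 0.1  ,
       0.105, 0.11 , 0.115, 0.12 , 0.125, 0.13 , 0.135]))
((476.14276123046875, 141.621337890625), (165.1687469482422, 74.9129867553711), 11.71593189239502) [[387.7 161.5]
 [402.9  88.2]
 [564.6 121.7]
 [549.4 195.1]]
6 0.4098946118083453 [0.167 1.985] [56.6 78.5] [0.4245 0.1126]Traceback (most recent call last):
  File "<stdin>", line 13, in <module>
    return umr_minimum(a, axis, None, out, keepdims, initial, where)
ValueError: zero-size array to reduction operation minimum which has no identity
```

Run:
```python
from h import *
P,p,d=cloud('w0');c=p.astype(int)
k=(c[...,1]>c[...,0]*1.4)&(P[...,2]>.108)&(P[...,2]<.125);k[290:]=0;k[:,380:]=0
k=cv2.morphologyEx(k.astype(np.uint8),cv2.MORPH_OPEN,np.ones((3,3)))
n,L,st,_=cv2.connectedComponentsWithStats(k);k=L==1+st[1:,4].argmax();q=P[k]
r=cv2.minAreaRect((q[:,:2]*1000).astype(np.float32));print(len(q),r,np.median(q[:,2]))
for it,yawd in enumerate((6,8,10,12)):
  a=np.radians(yawd);n=np.array([-np.sin(a),np.cos(a)]);x=np.array([np.cos(a),np.sin(a)])
  s=q[:,:2]@x;l=q[:,:2]@n;s0=np.percentile(s,.3);e=[]
  for i in range(4,42,4):
    m=l[(s>s0+i/1e3)&(s<s0+(i+4)/1e3)];e.append((m.min()*1e3,m.max()*1e3))
  e=np.array(e);print(yawd,s0.round(4),s.max().round(4),np.polyfit(np.arange(len(e))*4,e,1)[0].round(3),e.mean(0).round(1),((s0+.024)*x+e.mean()/1e3*n).round(4))
```

```text
6983 ((491.9974365234375, 145.797607421875), (130.7123565673828, 68.42608642578125), 9.350112915039062) 0.1145398848279473
6 0.4393 0.5712 [0.046 0.049] [ 69.8 114.3] [0.4512 0.14  ]
8 0.4424 0.5733 [0.01  0.016] [53.6 98. ] [0.4513 0.14  ]
10 0.4447 0.5754 [-0.023 -0.02 ] [37.3 81.7] [0.4513 0.14  ]
12 0.4464 0.5779 [-0.055 -0.051] [20.9 65.3] [0.4511 0.14  ]
```

```bash
python3 -m crank '[[[0,0,-0.733,0.5,1.5,0,-1],[0,0,-0.733,0.5,1.5,0,-1],[0,0,-0.733,0.5,1.5,0,-1],[0,0,-0.733,0.5,1.5,0,-1],[0,0,-0.733,0.5,1.5,0,-1],[0,0,-0.733,0.5,1.5,0,-1],[0,0,-0.733,0.5,1.5,0,-1]]]'
python3 -m crank '[[[0,0,0,0,0,30,-1],[0,0,0,0,0,60,-1],[0,0,0,0,0,90,-1],[0,0,0,0,0,120,-1],[0,0,0,0,0,145,-1],[0,0,0,0,0,165,-1],[0,0,0,0,0,172,-1],[0,0,0,0,0,172,-1]]]'
python3 -c "
from h import *
go(.4513,.140,.079,188.7)"
```

```text
time_s: 4.05
tool_pos: [0.4514, 0.1403, 0.2511]
tcp_rot: [[-0.99, -0.142, -0.001], [-0.142, 0.99, 0.0], [0.001, 0.0, -1.0]]
force: [-0.4, 0.1, 1.2]
opening: 0.0854
gripper_force: 0.0
time_s: 4.85
tool_pos: [0.4511, 0.1403, 0.0789]
tcp_rot: [[-0.989, -0.145, -0.001], [-0.145, 0.989, -0.001], [0.001, -0.0, -1.0]]
force: [-0.8, 0.1, 0.5]
opening: 0.0853
gripper_force: 0.0
t 4.85 pos [0.4511 0.1403 0.0789] yaw -171.65 F [-0.8  0.1  0.5] M [-0.02 -0.01  0.01] j [ 17.  38. -51. 118.  43.  44.  38.]
rotvec [-0.0004 -0.0013 -0.0061] shift mm [-0.2 -0.4 -0.1]
```

```bash
python3 -m crank '[[[0,0,0,0,0,0,1],[0,0,0,0,0,0,1],[0,0,0,0,0,0,1],[0,0,0,0,0,0,1],[0,0,0,0,0,0,1],[0,0,0,0,0,0,1],[0,0,0,0,0,0,1],[0,0,0,0,0,0,1]]]' 60
python3 -m crank '[[[0,0,0,0,0,-10,1],[0,0,0,0,0,-30,1],[0,0,0,0,0,-60,1],[0,0,0,0,0,-90,1],[0,0,0,0,0,-120,1],[0,0,0,0,0,-150,1],[0,0,0,0,0,-170,1],[0,0,0,0,0,-175,1]]]'
python3 -c "
from h import *
go(.566,-.042,.255,194)"
```

```text
time_s: 5.65
tool_pos: [0.4522, 0.1406, 0.0802]
tcp_rot: [[-0.989, -0.146, 0.002], [-0.146, 0.989, 0.0], [-0.002, -0.0, -1.0]]
force: [-0.9, -0.2, 7.1]
opening: 0.0456
gripper_force: 60.3
time_s: 6.45
tool_pos: [0.4522, 0.1408, 0.2565]
tcp_rot: [[-0.989, -0.147, 0.003], [-0.147, 0.989, 0.0], [-0.003, -0.0, -1.0]]
force: [-0.0, 0.3, -2.9]
opening: 0.0455
gripper_force: 61.9
t 6.45 pos [0.4522 0.1408 0.2565] yaw -171.57 F [-0.   0.3 -2.9] M [-0.02  0.02 -0.  ] j [ 30.  24. -66. 110.  25.  62.  53.]
rotvec [-0.0004  0.0032 -0.0973] shift mm [ -85.8 -197.5    1.8]
```

```bash
python3 -m crank '[[[0,0,-0.04,-10,-22,0,1],[0,0.003,-0.08,-20,-47,0,1],[0,0.003,-0.12,-33,-77,0,1],[0,0.003,-0.16,-46,-107,0,1],[0,0.003,-0.2,-58,-137,0,1],[0,0.003,-0.24,-70,-165,0,1],[0,0.003,-0.29,-80,-186,0,1],[0,0.003,-0.325,-86,-197,0,1]]]'
python3 -c "
from h import *
snap('top','t1');snap('scene','s1')
go(.566,-.042,.255,207)
a=cv2.imread('pics/s1.png')[120:250,190:330];b=cv2.imread('pics/t1.png')[130:260,190:330]
cv2.imwrite('pics/c1.png',np.hstack([cv2.resize(x,(400,371),interpolation=2) for x in(a,b)]))"
```

```text
time_s: 7.25
tool_pos: [0.5655, -0.0447, 0.2527]
tcp_rot: [[-0.891, -0.454, -0.005], [-0.454, 0.891, -0.001], [0.005, 0.001, -1.0]]
force: [-0.0, 0.4, -3.2]
opening: 0.0455
gripper_force: 62.0
t 7.35 pos [ 0.5655 -0.044   0.2528] yaw -153.12 F [ 0.2 -0.2 -2.7] M [ 0.01  0.03 -0.01] j [ 44.  36. -64.  97.  34.  69.  89.]
rotvec [ 0.0015 -0.0047 -0.0022] shift mm [-1.4  1.6 -2.2]
```

View pics/c1.png

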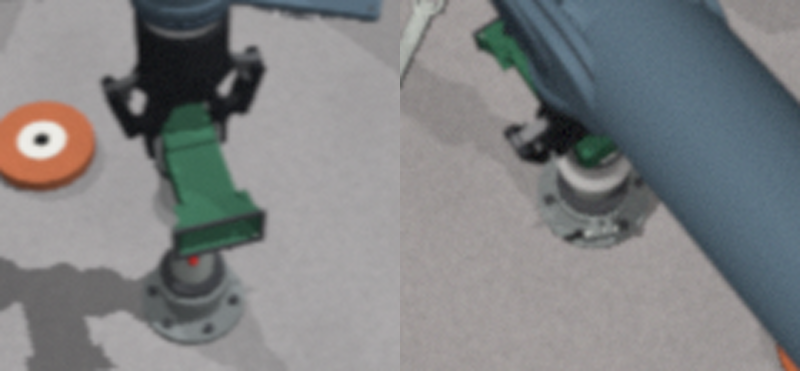

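```bash
python3 -m crank '[[[0.001,-0.005,0,-2,1,0,1],[0.001,-0.005,0,-2,1,5,1],[0.001,-0.005,0,-2,1,10,1],[0.001,-0.005,0,-2,1,15,1],[0.001,-0.005,0,-2,1,20,1],[0.001,-0.005,0,-2,1,23,1],[0.001,-0.005,0,-2,1,23,1]]]'
python3 -c "
from h import *
go(.5668,-.0421,.19,207)"
python3 -m crank '[[[0,0,0,0,0,3,1],[0,0,0,0,0,6,1],[0,0,0,0,0,9,1],[0,0,0,0,0,12,1],[0,0,0,0,0,15,1],[0,0,0,0,0,15,1]]]'
python3 -c "
from h import *
go(.5668,-.0421,.19,207)"
```

```text
time_s: 8.05
tool_pos: [0.5664, -0.0401, 0.2307]
tcp_rot: [[-0.891, -0.455, 0.001], [-0.455, 0.891, 0.0], [-0.001, -0.0, -1.0]]
force: [-0.1, -0.3, -2.2]
opening: 0.0451
gripper_force: 62.0
t 8.05 pos [ 0.5664 -0.0401  0.2307] yaw -152.94 F [-0.1 -0.3 -2.2] M [-0.07  0.06 -0.01] j [ 43.  37. -63.  99.  35.  67.  88.]
rotvec [-0.0001  0.0011  0.001 ] shift mm [ 0.6 -2.  40.7]
time_s: 8.65
tool_pos: [0.5665, -0.0401, 0.2158]
tcp_rot: [[-0.891, -0.455, 0.001], [-0.455, 0.891, 0.0], [-0.001, -0.0, -1.0]]
force: [-0.1, 0.4, -3.8]
opening: 0.0454
gripper_force: 62.0
t 8.65 pos [ 0.5665 -0.0401  0.2158] yaw -152.94 F [-0.1  0.4 -3.8] M [-0.01  0.06 -0.07] j [ 43.  38. -62.  99.  37.  65.  87.]
rotvec [-0.0002  0.0014  0.0011] shift mm [ 0.7 -1.9 25.8]
```

```bash
python3 -m crank '[[[0,0.001,0,0.5,-2,0,1],[0,0.001,0,0.5,-2,2,1],[0,0.001,0,0.5,-2,4,1],[0,0.001,0,0.5,-2,6,1],[0,0.001,0,0.5,-2,8,1],[0,0.001,0,0.5,-2,8,1]]]'
python3 -c "
from h import *
go(.5668,-.0421,.152,207)"
python3 -m crank '[[[0,0,0,0,0,2,1],[0,0,0,0,0,4,1],[0,0,0,0,0,6,1],[0,0,0,0,0,8,1],[0,0,0,0,0,10,1],[0,0,0,0,0,10,1]]]'
python3 -c "
from h import *
go(.5668,-.0421,.152,207)"
```

```text
time_s: 9.25
tool_pos: [0.567, -0.042, 0.2079]
tcp_rot: [[-0.891, -0.455, 0.001], [-0.455, 0.891, 0.0], [-0.001, -0.0, -1.0]]
force: [-0.0, -0.1, -2.6]
opening: 0.0452
gripper_force: 62.0
t 9.25 pos [ 0.567  -0.042   0.2079] yaw -152.94 F [-0.  -0.1 -2.6] M [ 0.    0.1  -0.03] j [ 43.  38. -61. 100.  37.  65.  87.]
rotvec [-0.0002  0.0005  0.0011] shift mm [ 0.2  0.1 55.9]
time_s: 9.85
tool_pos: [0.5671, -0.0421, 0.1979]
tcp_rot: [[-0.891, -0.455, 0.001], [-0.455, 0.891, 0.0], [-0.001, -0.0, -1.0]]
force: [0.7, -0.4, -2.8]
opening: 0.0454
gripper_force: 62.0
t 9.85 pos [ 0.5671 -0.0421  0.1979] yaw -152.94 F [ 0.7 -0.4 -2.8] M [-0.06  0.09  0.01] j [ 42.  39. -61. 100.  38.  64.  86.]
rotvec [-0.0003  0.0006  0.001 ] shift mm [ 0.3  0.1 45.9]
```

```bash
python3 -m crank '[[[0,0,0,0,0,2,1],[0,0,0,0,0,4,1],[0,0,0,0,0,6,1],[0,0,0,0,0,6,1]]]'
python3 -c "
from h import *
go(.5668,-.0421,.152,207)"
python3 -m crank '[[[0,0,0,0,0,2,1],[0,0,0,0,0,4,1],[0,0,0,0,0,6,1],[0,0,0,0,0,6,1]]]'
python3 -c "
from h import *
go(.5668,-.0421,.152,207)"
python3 -m crank '[[[0,0,0,0,0,2,1],[0,0,0,0,0,4,1],[0,0,0,0,0,6,1],[0,0,0,0,0,6,1]]]'
python3 -c "
from h import *
go(.5668,-.0421,.152,207)"
```

```text
time_s: 10.25
tool_pos: [0.5671, -0.0421, 0.1919]
tcp_rot: [[-0.891, -0.455, 0.001], [-0.455, 0.891, -0.0], [-0.001, -0.0, -1.0]]
force: [-0.3, 0.2, -2.2]
opening: 0.0455
gripper_force: 62.0
t 10.25 pos [ 0.5671 -0.0421  0.1919] yaw -152.94 F [-0.3  0.2 -2.2] M [ 0.01  0.02 -0.  ] j [ 42.  39. -61. 100.  38.  63.  86.]
rotvec [-0.0003  0.0006  0.001 ] shift mm [ 0.3  0.1 39.9]
time_s: 10.65
tool_pos: [0.5676, -0.0416, 0.1863]
tcp_rot: [[-0.89, -0.455, 0.002], [-0.455, 0.89, 0.001], [-0.002, -0.0, -1.0]]
force: [1.7, 0.7, -2.6]
opening: 0.0456
gripper_force: 62.3
t 10.65 pos [ 0.5676 -0.0416  0.1863] yaw -152.92 F [ 1.7  0.7 -2.6] M [ 0.3  -0.25  0.08] j [ 42.  40. -60. 101.  39.  63.  86.]
rotvec [-0.0003  0.002   0.0013] shift mm [ 1.  -0.1 34.3]
time_s: 11.05
tool_pos: [0.5676, -0.0415, 0.1805]
tcp_rot: [[-0.89, -0.455, 0.002], [-0.455, 0.89, 0.001], [-0.002, -0.0, -1.0]]
force: [-0.4, 2.4, 0.5]
opening: 0.0455
gripper_force: 62.6
t 11.05 pos [ 0.5676 -0.0415  0.1805] yaw -152.92 F [-0.4  2.4  0.5] M [ 0.59 -0.17 -0.01] j [ 41.  40. -60. 101.  39.  62.  85.]
rotvec [-0.0003  0.0021  0.0014] shift mm [ 1.1 -0.2 28.5]
```

```bash
python3 -m crank '[[[0,0,0,-0.5,0.5,2,1],[0,0,0,-0.5,0.5,4,1],[0,0,0,-0.5,0.5,6,1],[0,0,0,-0.5,0.5,8,1],[0,0,0,-0.5,0.5,8,1]]]'
python3 -c "
from h import *
go(.5668,-.0421,.152,207)"
python3 -m crank '[[[0,0,0,0,0,2,1],[0,0,0,0,0,4,1],[0,0,0,0,0,6,1],[0,0,0,0,0,8,1],[0,0,0,0,0,8,1]]]'
python3 -c "
from h import *
go(.5668,-.0421,.152,207)"
python3 -m crank '[[[0,0,0,0,0,1,1],[0,0,0,0,0,2,1],[0,0,0,0,0,3,1],[0,0,0,0,0,4,1],[0,0,0,0,0,4,1]]]'
python3 -c "
from h import *
go(.5668,-.0421,.152,207)"
```

```text
time_s: 11.55
tool_pos: [0.5676, -0.0414, 0.1717]
tcp_rot: [[-0.891, -0.455, 0.001], [-0.455, 0.891, 0.0], [-0.001, -0.0, -1.0]]
force: [1.4, 2.1, -2.0]
opening: 0.0453
gripper_force: 62.1
t 11.55 pos [ 0.5676 -0.0414  0.1717] yaw -152.94 F [ 1.4  2.1 -2. ] M [ 0.45 -0.47  0.07] j [ 41.  41. -59. 101.  40.  62.  85.]
rotvec [-0.0002  0.0013  0.001 ] shift mm [ 1.  -0.3 19.7]
time_s: 12.05
tool_pos: [0.5675, -0.0414, 0.1637]
tcp_rot: [[-0.891, -0.455, 0.001], [-0.455, 0.891, 0.0], [-0.001, -0.0, -1.0]]
force: [2.1, 1.9, -3.5]
opening: 0.0454
gripper_force: 62.1
t 12.05 pos [ 0.5675 -0.0414  0.1637] yaw -152.94 F [ 2.1  1.9 -3.5] M [ 0.46 -0.6   0.04] j [ 41.  41. -59. 102.  40.  61.  84.]
rotvec [-0.0003  0.0012  0.0011] shift mm [ 1.  -0.3 11.7]
time_s: 12.55
tool_pos: [0.5675, -0.0414, 0.1599]
tcp_rot: [[-0.891, -0.455, 0.001], [-0.455, 0.891, 0.0], [-0.001, -0.0, -1.0]]
force: [3.1, 1.4, -3.5]
opening: 0.0453
gripper_force: 62.2
t 12.55 pos [ 0.5675 -0.0414  0.1599] yaw -152.94 F [ 3.1  1.4 -3.5] M [ 0.46 -0.56  0.04] j [ 41.  42. -59. 102.  41.  61.  84.]
rotvec [-0.0004  0.0011  0.0011] shift mm [ 0.9 -0.3  7.9]
```

```bash
for i in 1 2; do :; done
python3 -m crank '[[[0,0,0,0.5,0,1,1],[0,0,0,0.5,0,2,1],[0,0,0,0.5,0,3,1],[0,0,0,0.5,0,3,1]]]' | grep -E 'pos|^force'
python3 -m crank '[[[0,0,0,0,0,1,1],[0,0,0,0,0,2,1],[0,0,0,0,0,2,1]]]' | grep -E 'pos|^force'
python3 -m crank '[[[0,0,0,0,0,0.5,1],[0,0,0,0,0,1,1],[0,0,0,0,0,1,1]]]' | grep -E 'pos|^force'
```

```text
tool_pos: [0.5673, -0.0415, 0.157]
force: [4.9, 3.2, -2.9]
tool_pos: [0.5673, -0.0415, 0.1551]
force: [4.0, 3.0, -3.6]
tool_pos: [0.5673, -0.0415, 0.1542]
force: [4.9, 2.1, -1.7]
```

```bash
python3 -m crank '[[[0,0,0,-1.2,0,0.5,1],[0,0,0,-1.2,0,1,1],[0,0,0,-1.2,0,1,1]]]' | grep -E 'pos|^force'
python3 -m crank '[[[0,0,0,0,0,0.5,1],[0,0,0,0,0,1,1],[0,0,0,0,0,1,1]]]' | grep -E 'pos|^force'
python3 -m crank '[[[0,0,0,0,0,0.5,1],[0,0,0,0,0,1,1],[0,0,0,0,0,1,1]]]' | grep -E 'pos|^force'
```

```text
tool_pos: [0.5676, -0.0414, 0.1528]
force: [1.8, 0.9, -2.6]
tool_pos: [0.5676, -0.0414, 0.1519]
force: [0.8, 0.6, -0.4]
tool_pos: [0.5677, -0.0414, 0.151]
force: [-0.3, -0.7, -1.0]
```

```bash
python3 -m crank '[[[0,0,0,0,0,0.5,1],[0,0,0,0,0,1,1],[0,0,0,0,0,1,1]]]' | grep -E 'pos|^force'
python3 -m crank '[[[0,0,0,0,0,0.5,1],[0,0,0,0,0,1,1],[0,0,0,0,0,1,1]]]' | grep -E 'pos|^force'
python3 -m crank '[[[0,0,0,0,0,0.5,1],[0,0,0,0,0,1,1],[0,0,0,0,0,1,1]]]' | grep -E 'pos|^force'
```

```text
tool_pos: [0.5678, -0.0414, 0.1501]
force: [-1.0, -1.8, 1.5]
tool_pos: [0.5679, -0.0414, 0.1491]
force: [-2.4, -2.9, 1.9]
tool_pos: [0.5679, -0.0413, 0.148]
force: [-1.3, -3.2, 0.6]
```

```bash
python3 -m crank '[[[0,0,0,0.6,-0.2,0.5,1],[0,0,0,0.6,-0.2,1,1],[0,0,0,0.6,-0.2,1,1]]]' | grep -E 'pos|^force'
python3 -m crank '[[[0,0,0,0,0,0.5,1],[0,0,0,0,0,1,1],[0,0,0,0,0,1,1]]]' | grep -E 'pos|^force'
python3 -c "
from h import *
snap('scene','s2')
go(.566,-.042,.255,207)
a=cv2.imread('pics/s2.png')[160:250,210:310]
cv2.imwrite('pics/c2.png',cv2.resize(a,(600,540),interpolation=2))"
```

```text
tool_pos: [0.5678, -0.0414, 0.1472]
force: [-0.9, -1.5, 1.3]
tool_pos: [0.5678, -0.0414, 0.1465]
force: [-1.9, -2.2, 4.4]
t 16.0 pos [ 0.5678 -0.0414  0.1465] yaw -152.94 F [-2.6 -1.9  5.1] M [-0.49  0.68 -0.1 ] j [ 40.  42. -58. 102.  42.  59.  83.]
rotvec [-0.0006  0.0013  0.0011] shift mm [   1.8    0.2 -108.5]
```

View pics/c2.png

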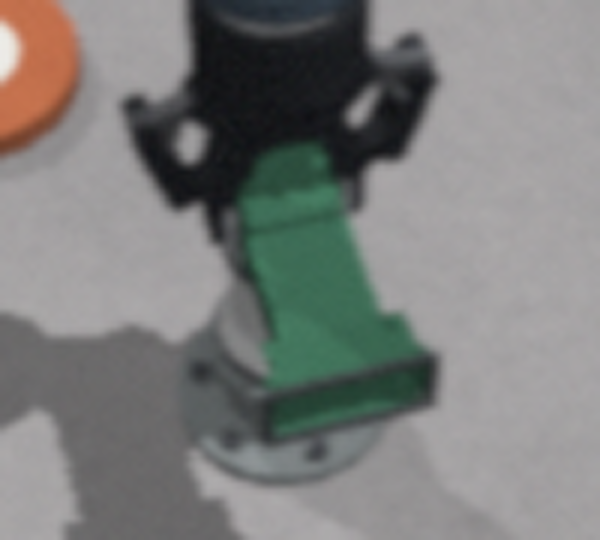

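The tube is nearly down to the collar: its lower edge is at crop px (250,370), just above the clamp. I'll press a little more.

```bash
python3 -m crank '[[[0,0,0,0.3,0,0.5,1],[0,0,0,0.3,0,0.5,1],[0,0,0,0.3,0,0.5,1]]]' | grep -E 'pos|^force'
python3 -m crank '[[[0,0,0,0,0,0.5,1],[0,0,0,0,0,0.5,1],[0,0,0,0,0,0.5,1]]]' | grep -E 'pos|^force'
python3 -m crank '[[[0,0,0,0,0,0.5,1],[0,0,0,0,0,0.5,1],[0,0,0,0,0,0.5,1]]]' | grep -E 'pos|^force'
```

```text
tool_pos: [0.5678, -0.0414, 0.1464]
force: [-3.2, -1.4, 9.0]
tool_pos: [0.5679, -0.0414, 0.1464]
force: [-4.0, -2.1, 11.9]
tool_pos: [0.5679, -0.0414, 0.1463]
force: [-5.5, -2.8, 16.2]
```

```bash
cat > m.py <<'E'
from h import *
s=robot.get_state();R=np.array(s['tcp_rot']);print('  yaw',np.degrees(np.arctan2(-R[1,0],-R[0,0])).round(2),'pos',np.round(s['tool_pos'],4),'F',np.round(s['force'],1),'Mz',round(s['wrist_torque'][2],3))
E
python3 -m crank '[[[0,0,0,0.8,0,-0.8,1],[0,0,0,0.8,0,-0.8,1],[0,0,0,0.8,0,-0.8,1]]]' >/dev/null; python3 m.py
python3 -m crank '[[[0,0,0.02,0,0,0,1],[0,0,0.04,0,0,0,1],[0,0,0.04,0,0,0,1]]]' >/dev/null; python3 m.py
python3 -m crank '[[[0,0,0.02,0,0,0,1],[0,0,0.04,0,0,0,1],[0,0,0.04,0,0,0,1]]]' >/dev/null; python3 m.py
```

```text
yaw 27.06 pos [ 0.5677 -0.0415  0.1464] F [-1.1 -1.7  7.9] Mz -0.035
  yaw 24.76 pos [ 0.5677 -0.0415  0.1464] F [-0.8 -1.4  8.9] Mz 0.008
  yaw 22.43 pos [ 0.5676 -0.0417  0.1464] F [-1.6 -3.2  8.3] Mz -0.128
```

```bash
python3 -m crank '[[[0,0,0.02,0.1,-0.3,0,1],[0,0,0.04,0.1,-0.3,0,1],[0,0,0.04,0.1,-0.3,0,1]]]' >/dev/null; python3 m.py
python3 -m crank '[[[0,0,0.02,0,0,0,1],[0,0,0.04,0,0,0,1],[0,0,0.04,0,0,0,1]]]' >/dev/null; python3 m.py
python3 -m crank '[[[0,0,0.02,0,0,0,1],[0,0,0.04,0,0,0,1],[0,0,0.04,0,0,0,1]]]' >/dev/null; python3 m.py
```

```text
yaw 20.18 pos [ 0.5675 -0.0417  0.1464] F [-1.4 -1.7  8.4] Mz 0.051
  yaw 17.92 pos [ 0.5672 -0.0413  0.1464] F [-3.5 -1.1  9.1] Mz 0.089
  yaw 15.64 pos [ 0.567  -0.041   0.1463] F [-3.3 -0.9  9.8] Mz 0.128
```

```bash
python3 -m crank '[[[0,0,0.02,0.2,-0.3,0,1],[0,0,0.04,0.2,-0.3,0,1],[0,0,0.04,0.2,-0.3,0,1]]]' >/dev/null; python3 m.py
python3 -m crank '[[[0,0,0.02,0.2,-0.3,0,1],[0,0,0.04,0.2,-0.3,0,1],[0,0,0.04,0.2,-0.3,0,1]]]' >/dev/null; python3 m.py
python3 -m crank '[[[0,0,0.02,0,0,0,1],[0,0,0.04,0,0,0,1],[0,0,0.04,0,0,0,1]]]' >/dev/null; python3 m.py
```

```text
yaw 13.36 pos [ 0.567  -0.041   0.1463] F [-3.3  0.5  8.5] Mz 0.07
  yaw 11.07 pos [ 0.567  -0.0411  0.1463] F [-3.1  0.1  8. ] Mz 0.065
  yaw 8.78 pos [ 0.567  -0.0411  0.1463] F [-2.4  1.   8.4] Mz 0.121
```

```bash
python3 -m crank '[[[0,0,0.02,0.2,0,0,1],[0,0,0.04,0.2,0,0,1],[0,0,0.04,0.2,0,0,1]]]' >/dev/null; python3 m.py
python3 -m crank '[[[0,0,0.02,0,0,0,1],[0,0,0.04,0,0,0,1],[0,0,0.04,0,0,0,1]]]' >/dev/null; python3 m.py
python3 -m crank '[[[0,0,0.02,0,0,0,1],[0,0,0.04,0,0,0,1],[0,0,0.04,0,0,0,1]]]' >/dev/null; python3 m.py
```

```text
yaw 6.51 pos [ 0.5669 -0.0411  0.1464] F [-3.7  0.7  8.1] Mz 0.177
  yaw 4.24 pos [ 0.5669 -0.0411  0.1463] F [-2.9  0.6  8.1] Mz 0.296
  yaw 1.95 pos [ 0.5669 -0.0411  0.1463] F [-2.4  0.6  7.8] Mz 0.289
```

```bash
python3 -m crank '[[[0,0,-0.03,0,0,0,1],[0,0,-0.05,0,0,0,1],[0,0,-0.05,0,0,0,1]]]' >/dev/null; python3 m.py
python3 -m crank '[[[0,0,-0.03,0,0,0,1],[0,0,-0.05,0,0,0,1],[0,0,-0.05,0,0,0,1]]]' >/dev/null; python3 m.py
python3 -m crank '[[[0,0,-0.03,0,0,0,1],[0,0,-0.05,0,0,0,1],[0,0,-0.05,0,0,0,1]]]' >/dev/null; python3 m.py
python3 -m crank '[[[0,0,-0.03,0,0,0,1],[0,0,-0.05,0,0,0,1],[0,0,-0.05,0,0,0,1]]]' >/dev/null; python3 m.py
```

```text
yaw 4.79 pos [ 0.5673 -0.0414  0.1463] F [-1.  -0.5  6.8] Mz -0.001
  yaw 7.64 pos [ 0.5675 -0.0416  0.1463] F [-1.  -0.9  6.2] Mz -0.053
  yaw 10.5 pos [ 0.5676 -0.0416  0.1464] F [-1.4  0.1  6.3] Mz -0.013
  yaw 13.38 pos [ 0.5674 -0.0413  0.1463] F [-1.   0.3  6.3] Mz -0.068
```

```bash
python3 -m crank '[[[0,0,-0.03,0,0,0,1],[0,0,-0.05,0,0,0,1],[0,0,-0.05,0,0,0,1]]]' >/dev/null; python3 m.py
python3 -m crank '[[[0,0,-0.03,0,0,0,1],[0,0,-0.05,0,0,0,1],[0,0,-0.05,0,0,0,1]]]' >/dev/null; python3 m.py
```

```text
yaw 16.22 pos [ 0.5676 -0.0416  0.1464] F [-0.4 -0.5  6.1] Mz -0.075
  yaw 19.04 pos [ 0.5676 -0.0421  0.1463] F [-0.2 -1.2  6.2] Mz -0.234
```

```bash
python3 -m crank '[[[0,0,0.06,0,0,0,1],[0,0,0.12,0,0,0,1],[0,0,0.18,0,0,0,1],[0,0,0.24,0,0,0,1],[0,0,0.3,0,0,0,1],[0,0,0.36,0,0,0,1],[0,0,0.4,0,0,0,1]]]' >/dev/null; python3 m.py
python3 -m crank '[[[0,0,0.05,0,0,0,1],[0,0,0.1,0,0,0,1],[0,0,0.15,0,0,0,1],[0,0,0.2,0,0,0,1],[0,0,0.25,0,0,0,1]]]' >/dev/null; python3 m.py
python3 -c "
from h import *
go(.5673,-.0415,.1463,112.1)"
```

```text
yaw -3.86 pos [ 0.5671 -0.0412  0.1463] F [-2.8  0.9  7.2] Mz 0.413
  yaw -18.19 pos [ 0.5674 -0.0415  0.1464] F [-0.3 -0.7  7.2] Mz 0.453
t 23.5 pos [ 0.5674 -0.0415  0.1464] yaw 161.81 F [-0.3 -0.7  7.2] M [0.2  0.33 0.45] j [ 35.  38. -48. 103.  34.  55.  44.]
rotvec [0.0039 0.0018 0.8677] shift mm [ 0.1 -0.   0.1]
```

```bash
python3 -m crank '[[[0.003,0.002,0.05,0,0,-0.4,1],[0.003,0.002,0.1,0,0,-0.4,1],[0.003,0.002,0.15,0,0,-0.4,1],[0.003,0.002,0.2,0,0,-0.4,1],[0.003,0.002,0.25,0,0,-0.4,1],[0.003,0.002,0.3,0,0,-0.4,1],[0.003,0.002,0.3,0,0,-0.4,1]]]' >/dev/null; python3 m.py
python3 -m crank '[[[0,0,0.05,0,0,0,1],[0,0,0.1,0,0,0,1],[0,0,0.15,0,0,0,1],[0,0,0.2,0,0,0,1],[0,0,0.25,0,0,0,1],[0,0,0.3,0,0,0,1],[0,0,0.3,0,0,0,1]]]' >/dev/null; python3 m.py
python3 -c "
from h import *
go(.5673,-.0415,.1463,112.1)"
```

```text
yaw -35.34 pos [ 0.5675 -0.0419  0.1464] F [1.  1.  2.8] Mz 0.063
  yaw -52.5 pos [ 0.5676 -0.0424  0.1464] F [2.7 0.  2. ] Mz 0.067
t 24.9 pos [ 0.5676 -0.0424  0.1464] yaw 127.5 F [2.7 0.  2. ] M [ 0.16 -0.76  0.07] j [ 29.  35. -40. 103.  28.  52.  14.]
rotvec [0.0004 0.0014 0.2688] shift mm [0.9 0.3 0.1]
```

```bash
python3 -c "
from h import *
snap('scene','s3')
a=cv2.imread('pics/s3.png')[160:250,200:300]
cv2.imwrite('pics/c3.png',cv2.resize(a,(660,594),interpolation=2))"; python3 m.py
```

```text
yaw -52.45 pos [ 0.5676 -0.0424  0.1464] F [2.7 0.5 2.8] Mz 0.046
```

View pics/c3.png

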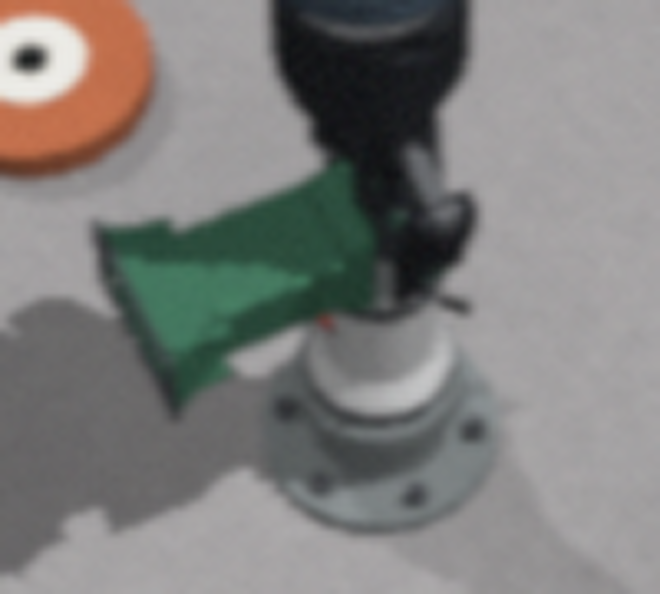

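The red button shows at crop px (325,322), on the tube just under the mouth, so it has popped out and turned with the nozzle. I'll finish the swing.

```bash
python3 -m crank '[[[0,0,0.05,-0.3,0.4,0,1],[0,0,0.1,-0.3,0.4,0,1],[0,0,0.15,-0.3,0.4,0,1],[0,0,0.2,-0.3,0.4,0,1],[0,0,0.25,-0.3,0.4,0,1],[0,0,0.27,-0.3,0.4,0,1],[0,0,0.27,-0.3,0.4,0,1]]]' >/dev/null; python3 m.py
python3 -c "
from h import *
snap('scene','s4');snap('top','t4')
P,p,d=cloud('s4');c=p.astype(int)
k=(c[...,1]>c[...,0]*1.25)&(P[...,2]>.1)&(P[...,2]<.21)&(np.hypot(P[...,0]-.567,P[...,1]+.042)<.13)
k=cv2.morphologyEx(k.astype(np.uint8),cv2.MORPH_OPEN,np.ones((3,3)))
q=P[k>0];print(len(q),q.min(0),q.max(0))
t=q[q[:,2]>np.percentile(q[:,2],97)-.012];print(len(t),np.percentile(q[:,2],97),cv2.minAreaRect((t[:,:2]*1000).astype(np.float32)))
r=np.hypot(q[:,0]-.567,q[:,1]+.042);m=q[r>.085];print(m.mean(0),m.min(0),m.max(0),cv2.minAreaRect((m[:,:2]*1000).astype(np.float32)))
a=cv2.imread('pics/s4.png')[150:260,90:300];b=cv2.imread('pics/t4.png')[90:230,220:400]
cv2.imwrite('pics/c4.png',np.vstack([cv2.resize(a,(570,299),interpolation=2),cv2.resize(b,(570,299*140//110-90),interpolation=2)]))"
```

```text
yaw -67.96 pos [ 0.5677 -0.0429  0.1464] F [ 2.9 -0.8  5.2] Mz 0.316
740 [ 0.55705442 -0.14841271  0.14517394] [ 0.64355128 -0.0413611   0.20980934]
574 0.1876427294828576 ((592.6968994140625, -96.56237030029297), (67.50701141357422, 96.3238754272461), 25.132055282592773)
[ 0.61351297 -0.12554938  0.1789115 ] [ 0.57527687 -0.14841271  0.14810296] [ 0.64355128 -0.1035685   0.18953377] ((607.2338256835938, -127.35533142089844), (67.5850601196289, 27.632217407226562), 24.61798858642578)
```

View pics/c4.png

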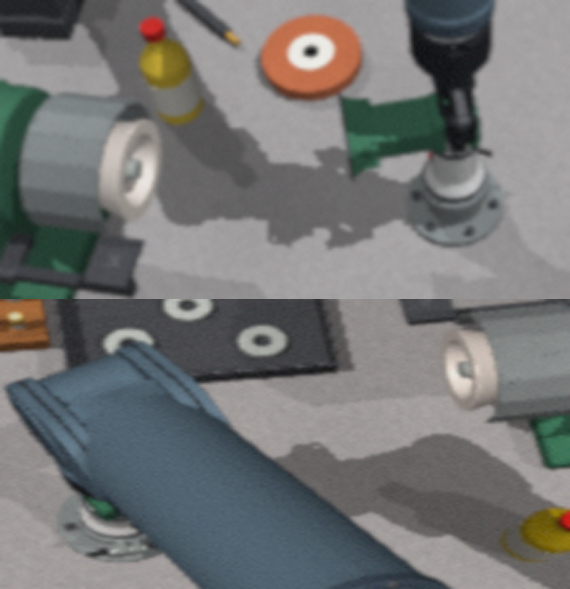

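```bash
cat > y.py <<'E'
from h import *
import sys
tag=sys.argv[1];snap('scene',tag);P,p,d=cloud(tag);c=p.astype(int)
k=(c[...,1]>c[...,0]*1.25)&(P[...,2]>.1)&(P[...,2]<.21)&(np.hypot(P[...,0]-.567,P[...,1]+.042)<.13)
k=cv2.morphologyEx(k.astype(np.uint8),cv2.MORPH_OPEN,np.ones((3,3)));q=P[k>0]
t=q[q[:,2]>.175]
for r0 in(.03,.085):
    r=cv2.minAreaRect((t[np.hypot(t[:,0]-.567,t[:,1]+.042)>r0][:,:2]*1000).astype(np.float32));v=np.array(r[0])-[567,-42]
    print(r,'dir',np.degrees(np.arctan2(v[1],v[0])).round(1))
E
python3 -m crank '[[[0,0,0.03,0,0,0,1],[0,0,0.05,0,0,0,1],[0,0,0.05,0,0,0,1],[0,0,0.05,0,0,0,1]]]' >/dev/null; python3 m.py; python3 y.py s5
```

```text
yaw -70.85 pos [ 0.5676 -0.0429  0.1464] F [ 3.  -0.6  5. ] Mz 0.281
((588.9989624023438, -100.72824096679688), (70.02721405029297, 93.6312255859375), 23.2971248626709) dir -69.5
((601.9862670898438, -128.62765502929688), (70.370849609375, 27.005468368530273), 19.04172706604004) dir -68.0
```

```bash
python3 -m crank '[[[0,0,0,0,0,-0.4,1],[0,0,0,0,0,-0.4,1],[0,0,0,0,0,-0.4,0.3],[0,0,0,0,0,-0.4,-0.3],[0,0,0,0,0,-0.4,-1],[0,0,0,0,0,-0.4,-1],[0,0,0,0,0,-0.4,-1],[0,0,0,0,0,-0.4,-1]]]' 20
python3 -m crank '[[[0,0,0,0,0,-10,-1],[0,0,0,0,0,-30,-1],[0,0,0,0,0,-60,-1],[0,0,0,0,0,-90,-1],[0,0,0,0,0,-120,-1],[0,0,0,0,0,-150,-1],[0,0,0,0,0,-170,-1],[0,0,0,0,0,-170,-1]]]'
python3 y.py s6; python3 -c "
from h import *
a=cv2.imread('pics/s6.png')[150:260,90:300]
cv2.imwrite('pics/c6.png',cv2.resize(a,(800,419),interpolation=2))"
```

```text
time_s: 27.0
tool_pos: [0.5664, -0.0431, 0.1461]
tcp_rot: [[-0.327, 0.945, -0.003], [0.945, 0.327, -0.002], [-0.001, -0.003, -1.0]]
force: [0.6, -1.0, -0.4]
opening: 0.0855
gripper_force: 0.0
time_s: 27.8
tool_pos: [0.5688, -0.0423, 0.3203]
tcp_rot: [[-0.327, 0.945, 0.004], [0.945, 0.327, -0.002], [-0.003, 0.003, -1.0]]
force: [0.5, 0.9, 0.2]
opening: 0.0855
gripper_force: 0.0
((579.5741577148438, -87.1382827758789), (71.12893676757812, 125.32939910888672), 26.050710678100586) dir -74.4
((601.23974609375, -129.9945526123047), (71.55311584472656, 25.82948875427246), 22.42902183532715) dir -68.7
```

View pics/c6.png

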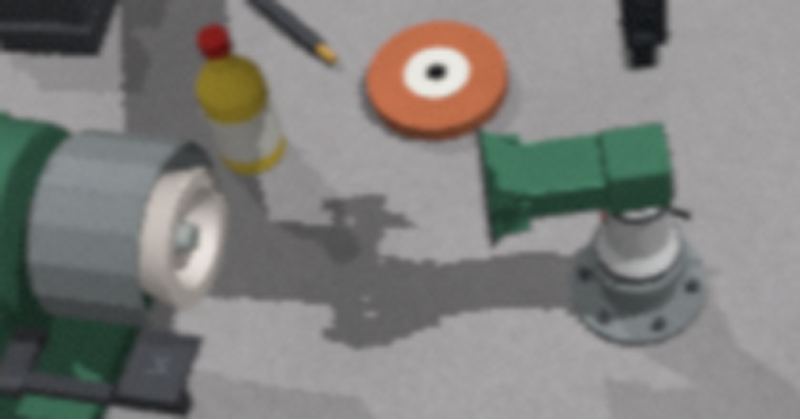

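Run:
```python
from h import *
for n in('wrist','top','scene'):
  snap(n,'v_'+n);P,p,d=cloud('v_'+n);c=p.astype(int)
  k=(c[...,1]>c[...,0]*1.3)&(P[...,2]>.172)&(P[...,2]<.2)&(np.hypot(P[...,0]-.567,P[...,1]+.042)<.13)
  k=cv2.morphologyEx(k.astype(np.uint8),cv2.MORPH_OPEN,np.ones((3,3)));q=P[k>0]
  if len(q)<50: print(n,len(q));continue
  for yd in(-64,-68,-72):
    a=np.radians(yd);x=np.array([np.cos(a),np.sin(a)]);nn=np.array([-x[1],x[0]])
    w=q[:,:2]-[.567,-.042];s=w@x;l=w@nn;e=[]
    for i in np.arange(s.min()+.004,s.max()-.004,.004):
      m=l[(s>=i)&(s<i+.004)];e.append((i,m.min(),m.max()) if len(m)>3 else (i,np.nan,np.nan))
    e=np.array(e);h=e[(e[:,0]<.018)];h=h[~np.isnan(h[:,1])]
    mt=l[s>s.max()-.025]
    print(n,len(q),yd,'s',s.min().round(4),s.max().round(4),'headslopes deg',np.degrees(np.polyfit(h[:,0],h[:,1:],1)[0]).round(1),'head mid',h[:,1:].mean().round(4),'mouth',mt.min().round(4),mt.max().round(4),'mid/.098 deg',np.degrees(np.arctan((mt.min()+mt.max())/2/.098)).round(1))
```

```text
wrist 6726 -64 s -0.0251 0.1091 headslopes deg [-4.9 -6.2] head mid -0.0009 mouth -0.0465 0.0241 mid/.098 deg -6.5
wrist 6726 -68 s -0.0239 0.1077 headslopes deg [-1.  -3.1] head mid -0.001 mouth -0.0394 0.0314 mid/.098 deg -2.3
wrist 6726 -72 s -0.024 0.1078 headslopes deg [3.1 0.9] head mid -0.0009 mouth -0.0321 0.0385 mid/.098 deg 1.9
top 77 -64 s -0.0249 -0.0097 headslopes deg [194.1  12. ] head mid 0.0049 mouth -0.0203 0.0238 mid/.098 deg 1.0
top 77 -68 s -0.0238 -0.0112 headslopes deg [214.1  15.3] head mid 0.004 mouth -0.0217 0.0228 mid/.098 deg 0.3
top 77 -72 s -0.0239 -0.0126 headslopes deg [ 33.2 -31.1] head mid -0.0007 mouth -0.0231 0.0216 mid/.098 deg -0.4
scene 781 -64 s -0.0217 0.1086 headslopes deg [-5.9 -4.8] head mid 0.0021 mouth -0.0418 0.0244 mid/.098 deg -5.1
scene 781 -68 s -0.0214 0.1071 headslopes deg [-3.  -1.6] head mid 0.0023 mouth -0.0351 0.0316 mid/.098 deg -1.0
scene 781 -72 s -0.0219 0.1063 headslopes deg [0.6 1.9] head mid 0.0023 mouth -0.0282 0.0387 mid/.098 deg 3.1<stdin>:14: RankWarning: Polyfit may be poorly conditioned
```

The nozzle points at about −70° and the wheel is at about −67.6°, so I'll regrip and trim it by about 2.5° within the hole's play.

```bash
python3 -m crank '[[[0,0,0,0,0,40,-1],[0,0,0,0,0,80,-1],[0,0,0,0,0,110,-1],[0,0,0,0,0,135,-1],[0,0,0,0,0,155,-1],[0,0,0,0,0,165,-1],[0,0,0,0,0,170,-1],[0,0,0,0,0,170,-1]]]' >/dev/null; python3 m.py
python3 -m crank '[[[0,0,0,0,0,0,1],[0,0,0,0,0,0,1],[0,0,0,0,0,0,1],[0,0,0,0,0,0,1],[0,0,0,0,0,0,1],[0,0,0,0,0,0,1],[0,0,0,0,0,0,1]]]' 40 ; python3 m.py
python3 -m crank '[[[0,0,-0.02,0,0,0,1],[0,0,-0.04,0,0,0,1],[0,0,-0.058,0,0,0,1],[0,0,-0.058,0,0,0,1],[0,0,-0.058,0,0,0,1]]]' >/dev/null; python3 m.py
python3 -m crank '[[[0,0,0,0,0,0,0.3],[0,0,0,0,0,0,-0.3],[0,0,0,0,0,0,-1],[0,0,0,0,0,0,-1],[0,0,0,0,0,0,-1],[0,0,0,0,0,0,-1]]]' 20 >/dev/null; python3 m.py
python3 -m crank '[[[0,0,0,0,0,-10,-1],[0,0,0,0,0,-30,-1],[0,0,0,0,0,-60,-1],[0,0,0,0,0,-90,-1],[0,0,0,0,0,-120,-1],[0,0,0,0,0,-150,-1],[0,0,0,0,0,-170,-1],[0,0,0,0,0,-170,-1]]]' >/dev/null
python3 - <<'E'
from h import *
n='wrist';snap(n,'x');P,p,d=cloud('x');c=p.astype(int)
k=(c[...,1]>c[...,0]*1.3)&(P[...,2]>.172)&(P[...,2]<.2)&(np.hypot(P[...,0]-.567,P[...,1]+.042)<.13)
k=cv2.morphologyEx(k.astype(np.uint8),cv2.MORPH_OPEN,np.ones((3,3)));q=P[k>0]
for yd in(-66,-68,-70):
    a=np.radians(yd);x=np.array([np.cos(a),np.sin(a)]);nn=np.array([-x[1],x[0]])
    w=q[:,:2]-[.567,-.042];s=w@x;l=w@nn
    e=np.array([(i,l[(s>=i)&(s<i+.004)].min(),l[(s>=i)&(s<i+.004)].max()) for i in np.arange(s.min()+.004,.018,.004)])
    mt=l[s>s.max()-.025];print(yd,len(q),np.degrees(np.polyfit(e[:,0],e[:,1:],1)[0]).round(1),np.degrees(np.arctan((mt.min()+mt.max())/2/.098)).round(1),np.median(q[:,2]))
snap('scene','s7');a=cv2.imread('pics/s7.png')[150:260,90:300]
cv2.imwrite('pics/c7.png',cv2.resize(a,(800,419),interpolation=2))
E
```

```text
yaw -70.91 pos [ 0.5666 -0.0429  0.1461] F [-0.3 -1.2 -0.4] Mz -0.037
time_s: 29.5
tool_pos: [0.5674, -0.043, 0.1473]
tcp_rot: [[-0.327, 0.945, -0.001], [0.945, 0.327, -0.002], [-0.002, -0.001, -1.0]]
force: [-1.3, -0.7, 5.8]
opening: 0.0454
gripper_force: 40.5
  yaw -70.91 pos [ 0.5674 -0.043   0.1473] F [-1.3 -0.7  5.8] Mz 0.06
  yaw -67.63 pos [ 0.5675 -0.0434  0.1472] F [-1.2 -0.   5.6] Mz -0.032
  yaw -67.59 pos [ 0.5667 -0.043   0.1463] F [ 0.5 -1.4  0.2] Mz 0.005
-66 6650 [-1.1 -1.9] -1.7 0.18082154461227992
-68 6650 [1.  0.2] 0.3 0.18082154461227992
-70 6650 [2.6 2.2] 2.4 0.18082154461227992
```

View pics/c7.png

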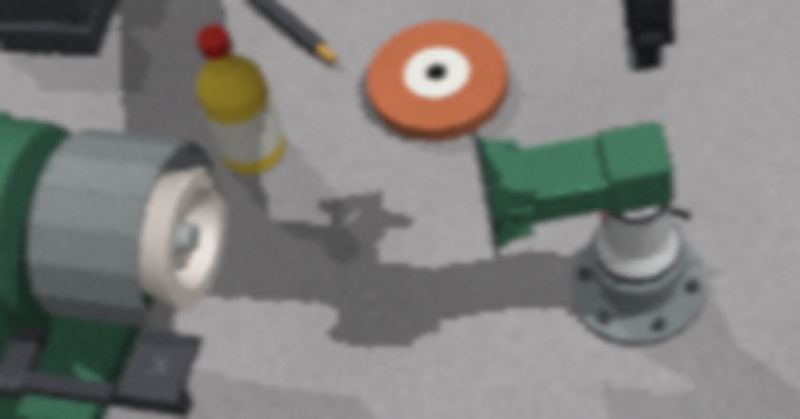

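The nozzle now points at −67.7°, at the wheel's middle. The red button is still visible at crop px (603,216), the tube is seated and the gripper is clear.

```bash
python3 -c "
from plant import robot
print(robot.close_job())"
```

```text
the job is handed in; nothing more can be done
None
```

The nozzle is on the collar with the red button popped through its hole and the mouth pointing at the cup wheel's middle (about −67.7°, wheel at about −67.6°); I let go and handed the job in, with nothing else on the bench moved.

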